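# Counter-hold the hidden bolt of a loaded hook arm

### The arm

A 6-joint arm with a two-finger parallel gripper is mounted at the origin on a cart in front of the work surface, level with it; the furniture and walls round the work are solid. World frame = base frame: x ahead of the robot, y to its left, z up, the work surface at z = 0. Lengths are in m, angles in rad, forces in N, time in s.
With the tool pointing down it reaches from about 0.25 to 0.775 m from the base axis. Payload 4 kg.
Tool frame: the origin (TCP) lies at the very end of the fingers, on their centre line; the grasp point (between the pads) lies 19 mm behind it; z points along the fingers, y is the line along which they close (so a half turn about z gives the same grasp; the last joint's range is limited). The gripper opens to 94 mm and grips with 3 to 60 N. Pads are 16 mm wide; open, the fingers measure 119 mm over their backs; the gripper's body (75 mm by 177 mm) begins 78 mm behind the grasp point.
Start: joints at [-1.318, 0.087, 1.371, -0, 1.684, -0.103], TCP at [0.192, -0.516, 0.206] pointing down, gripper open.
Joint ranges: [-3.1, 3.1], [-0.76, 2.03], [0.27, 2.55], [-1.08, 4.22], [0.17, 2.65], [-2.57, 2.57]. Speed limits (rad/s): [2.79, 2.79, 3.14, 3.14, 3.14, 3.14].

### API

Orientations are given as [roll, pitch, yaw] about the fixed x, y, z axes, in that order (R = Rz(yaw) Ry(pitch) Rx(roll)).
In Python, from bench import robot, vision gives the robot as it stands.
- The arm moves only by the shell command python3 -m crank 'ROWS'. ROWS is JSON, a list of rows, each a list of 3 entries, a list of its own where there are three numbers: the closure, from 0 (fully open) to 1 (shut), then the shift along the tool's x, y, z in m, then the turn, a rotation vector about the tool's x, y, z in degrees. A call has 1 to 8 rows; each row shifts and turns the commanded pose from where the row before left it, along the tool's axes as they then stand; what a row does not reach is not made up. A row lasts 1/10 s, in which the tool goes at most 50 mm and 8.59 degrees, less where a joint would pass 70% of its speed; a pose out of reach is approached as far as the arm can. A call with a gripper value outside its range is refused whole. The fingers move at their own pace and stop on an object; the grip force is fixed at half the most. Time passes only in rows, so rows that do not move let the fingers close. It gives the time, the measured TCP pose, the force, the opening and the grip force at its end, in the units of the state.
- robot.get_obs(): the state, without advancing time (a new reading comes with each control period).
- vision.snapshot(name): name is "side" or "top"; returns a dict with "color" (384x512x3 uint8, red, green, blue), "z_map" (384x512 float32, m along the optical axis (not along the pixel's ray), 0 where there is no reading), "fx", "fy", "cx", "cy" (pixels), "dist" ([k1, k2, p1, p2, k3] as OpenCV has them; the pictures are not rectified), "R" (3x3) and "t" (3): a world point X has camera coordinates R X + t. Camera axes: x right, y down, z forward; pixel columns grow to the right and rows downward; lengths in m; the calibration is good to about 2 mm. A picture is of the moment at which its call begins.
- robot.close_job(): hands the job in; it is judged then, once.
The state is a dict: "time": time; "joint_positions": joint angles; "qvel": joint speeds; "joint_torque": joint torques, N m; "tool_pos": TCP position; "ee_rot": TCP orientation; "wrist_force": force on the tool from outside, world axes, zero at the start; "wrist_torque": the same for the moment, N m; "width": finger opening in m; "finger_force": force on a finger pad.
Only numpy, scipy, OpenCV 4.12 (cv2) and the standard library are available. Lean on these libraries where they do the work, as an engineer would, in place of code of your own. Each camera call takes 0.05 s, during which the arm holds its last target. There are 200 camera calls.

### The job

Set the loose hook arm on the sample door post level under its load: hang the small grey lock caddy by its handle's hand-hole on the arm's hook and let go, and the arm will sag to its stop because its bolt still turns in the bracket. Then reach down into the narrow gap behind the bracket's front plate, take the hidden bolt head between the fingers, turn it until the arm is level again and keep holding it from turning back, ready for the nut to be tightened: the program finishes while holding the head, touching neither hook arm nor caddy. Do not tip the caddy over, and leave the loupe, the padlock and the oil bottle where they are.

Things in the scene. Friction and masses are not known exactly. Their poses are not given: they have to be found in the camera images.
- stand: Fixed mock wall: plywood base board, timber door post 80 mm wide (top 203 mm above the bench) with a steel U bracket, 40 mm wide, on its front. Origin on the bench under the bolt head's centre; x points from the bracket's front plate back to the post (away from the robot at yaw 0), y left, z up. The base board is 18 mm thick and reaches from x = -50 to 115 mm, y = -60 to 60 mm.
- gap_mouth (a point): Middle of the gap's mouth, 203 mm above the bench, axes as the stand's. The bracket is two upright 6 mm plates: front plate x = -29 to -23 mm (rounded top 205 mm above the bench), back plate x = 23 to 29 mm (top 201 mm) against the post. The gap between them is 46 mm wide in x, open above and at both sides in y; its floor is 135 mm above the bench.
- bolt_head_centre (a point): Centre of the dark hex bolt head in the gap, 185 mm above the bench; stays put, axes as the stand's. Head 24 mm across flats, 14 mm thick along the bolt axis (stand x, -7 to +7 mm); a bush 23 mm across fills the 16 mm from head to front plate. With the arm level two flats are upright, facing stand +y and -y; at joint value q they are turned by q about stand +x.
- bolt (a joint): Angle of the bolt (rad): its head, the hook arm and the front nut turn as one about stand +x. 0 = arm level, positive = arm's free end lower; stops at 0.30 (down) and -0.30 (up). Friction of 0.085 N m and grease damping keep the empty arm where it is; the caddy's weight pulls it down to the stop in a second or so. Holding it level takes 0.1 to 0.25 N m at the head.
- hook_seat (a point): Top of the rod at the hook's shallow dip, where the caddy hangs; moves with the arm. The arm is a steel rod 10 mm thick in front of the bracket (stand x = -36.5 mm), running from the bolt axis to stand -y; the seat is 105 mm out and, arm level, 1 mm above the bolt axis. From 75 mm inwards the rod's top is 5 mm above the axis. Its y axis points along the arm to the bolt.
- hook_tip (a point): End of the upturned hook; moves with the arm. 48 mm beyond the seat, away from the bolt (153 mm from the bolt axis); with the arm level the rod's top here is 15 mm above the bolt axis, 14 mm above the seat; this point is 10 mm above the axis. The caddy's hand-hole is passed over this end along the arm.
- caddy_grip (a point): Centre of the top strap of the caddy's upright handle plate, 115 mm above the caddy's underside; axes are the caddy's. The plate stands across the tray's middle, 70 mm wide along x, 10 mm thick along y, 130 mm high. The strap is its top 30 mm: grip it across the 10 mm.
- caddy_hang (a point): Middle of the strap's underside, 100 mm above the caddy's underside; rests on the hook seat when hung. It is the upper edge of the hand-hole, which is 50 mm wide along the caddy's x and 40 mm high (60 to 100 mm above the underside); the hook arm passes through it along the caddy's y.
- caddy: Grey painted tray 94 x 84 x 30 mm (x, y, z) with a lock cylinder fixed either side of its handle plate; 0.12 to 0.2 kg in all. Origin at the centre of its underside, z up.
- hook_arm: The hook arm with its boss and the nut on the front; origin at the bolt head's centre on the bolt axis, axes as the stand's but turning with the bolt.
- bolt_head: The hex bolt head; origin at its centre, axes turning with the bolt.
- loupe: Bystander: black eye loupe, 36 mm across and 36 mm high; origin under it.
- padlock: Bystander: brass padlock lying flat, 76 x 48 x 15 mm; origin under it.
- oil_bottle: Bystander: upright oil bottle, 39 mm across, 150 mm high; origin under it.

How it is judged:
On the way, in this order (a step that is already met when the one before it is completed fails the run):
1. the caddy hangs on the hook by its hand-hole, let go of (horizontal distance between caddy_hang and hook_seat below 0.03 m and distance between caddy_hang and hook_seat below 0.035 m and contact force between caddy and hook_arm above 0.6 N and contact force between the fingers and caddy below 0.1 N and height (world z) of caddy above 0.02 m), for 0.2 s.
2. the bolt head is gripped in the gap (contact force between the fingers and bolt_head above 5 N and distance between the grasp point and bolt_head_centre below 0.025 m), for 0.2 s.
At the end, for the whole second after the job is handed in: Caddy at rest on the hook (strap underside within 30 mm of the seat), off the bench, carried by the arm alone; arm still and level within 0.07 rad; fingers astride the bolt head (grasp point within 25 mm of its centre), pressing over 5 N; robot touching neither hook arm nor caddy (all of step 1 and all of step 2 and value of joint bolt between -0.07 and 0.07 rad and velocity of joint bolt between -0.05 and 0.05 rad/s and linear speed of caddy below 0.05 m/s and contact force between the arm and caddy below 0.1 N and contact force between each of the fingers, the arm and hook_arm below 0.1 N); the arm keeps its last pose, push and grip.
It fails at once if the caddy is tipped over (angle between caddy's own z axis and vertical above 0.8 rad).
It fails at once if the loupe, padlock or oil bottle is moved more than 30 mm (distance of any of loupe, padlock, oil_bottle from where it was at the start of the episode above 0.03 m).
It also fails if it takes over 48 s, if anything falls off the work surface, if the arm or the gripper's body presses on something with over 40 N, if the wrist force passes 120 N, or if a joint passes its speed limit or range.

## Working session

There is one attempt and no reset: what is moved stays moved. The work goes in short steps, Python scripts to look and compute and a shell command to move; the robot and the scene stay as the last step left them, time stands still between calls to the robot, and variables do not carry over. Pictures are saved under pics/ and viewed, at most 10 in all, crops included, and the job is handed in when it is done.

```bash
ls; mkdir -p pics; cat > h.py <<'E'
import numpy as np, cv2
from bench import robot, vision
def snap(n,f):
    s=vision.snapshot(n); cv2.imwrite(f'pics/{f}.png',s['color'][:,:,::-1]); np.savez(f'pics/{f}.npz',**s); return s
def pts(s,uv):
    """pixel list -> world points using z_map median 3x3"""
    K=np.array([[s['fx'],0,s['cx']],[0,s['fy'],s['cy']],[0,0,1]]); out=[]
    for u,v in uv:
        n=cv2.undistortPoints(np.array([[[u,v]]],float),K,np.array(s['dist']))[0,0]
        p=s['z_map'][v-1:v+2,u-1:u+2]; p=p[p>0]; z=np.median(p) if len(p) else np.nan
        out.append(np.array(s['R']).T@(z*np.array([n[0],n[1],1])-np.array(s['t'])))
    return np.array(out)
def cloud(s):
    h,w=s['z_map'].shape; K=np.array([[s['fx'],0,s['cx']],[0,s['fy'],s['cy']],[0,0,1]])
    g=np.stack(np.meshgrid(np.arange(w),np.arange(h)),-1).reshape(-1,1,2).astype(float)
    n=cv2.undistortPoints(g,K,np.array(s['dist']))[:,0]
    z=np.array(s['z_map']).reshape(-1,1)
    P=(np.hstack([n,np.ones_like(z)])*z-np.array(s['t']))@np.array(s['R'])
    P[z[:,0]<=0]=np.nan
    return P.reshape(h,w,3)
def load(f): return dict(np.load(f'pics/{f}.npz'))
E
python3 - <<'E'
from h import *
np.set_printoptions(precision=3,suppress=True)
for n in ('top','side'):
    s=snap(n,n+'0'); print(n,np.array(s['R']),s['t'],s['fx'], -np.array(s['R']).T@s['t'])
im=np.hstack([cv2.imread('pics/top0.png'),cv2.imread('pics/side0.png')])
print(robot.get_obs())
E
```

```text
pics
top [[-0.016 -1.    -0.001]
 [-0.994  0.016 -0.106]
 [ 0.106 -0.    -0.994]] [0.138 0.574 0.942] 368.73245572218497 [0.473 0.129 0.998]
side [[-0.96  -0.278 -0.004]
 [-0.143  0.505 -0.851]
 [ 0.239 -0.817 -0.525]] [0.589 0.152 0.893] 407.99566777054287 [0.375 0.817 0.601]
{'time': 0.1, 'joint_positions': array([-1.318,  0.088,  1.372,  0.   ,  1.684, -0.103]), 'qvel': array([ 0.   , -0.003, -0.002, -0.001, -0.   , -0.   ]), 'joint_torque': array([  0.002, -34.125, -30.33 ,   0.072,   0.03 ,  -0.   ]), 'tool_pos': array([ 0.191, -0.515,  0.204]), 'ee_rot': array([-3.14 , -0.   ,  0.356]), 'wrist_force': array([-1.046,  0.59 , -0.055]), 'wrist_torque': array([-0.013, -0.036,  0.016]), 'finger_force': 0.0, 'width': 0.09403725838986561}
```

View pics/top0.png

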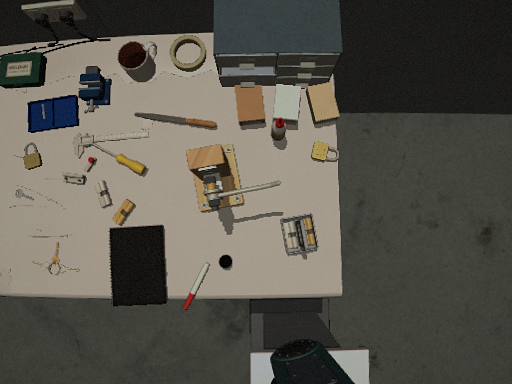

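View pics/side0.png

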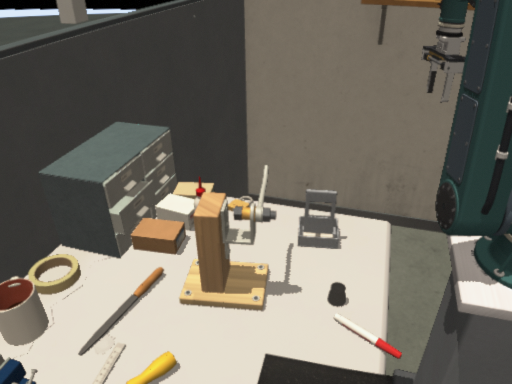

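Top view: post top at about (207,158), rod from (212,195) to (280,183), caddy at (299,235), oil bottle (279,128), padlock (323,151), loupe (225,262). Now the geometry from the depth.

```bash
python3 - <<'E'
from h import *
np.set_printoptions(precision=4,suppress=True)
t=load('top0'); s=load('side0'); A=cloud(t); B=cloud(s)
def rep(name,P):
    if len(P)<5: print(name,len(P)); return
    r=cv2.minAreaRect(P[:,:2].astype(np.float32)*1000); print(name,len(P),'mean',P.mean(0),'rect',np.round(r[0],1),np.round(r[1],1),round(r[2],1),'z',np.percentile(P[:,2],[2,50,98]))
def box(C,u0,u1,v0,v1,z0,z1):
    P=C[v0:v1,u0:u1].reshape(-1,3); return P[(P[:,2]>z0)&(P[:,2]<z1)]
rep('posttop',box(A,180,232,140,190,.197,.209))
rep('base',box(A,185,250,140,218,.012,.024))
rep('rod',box(A,222,300,170,205,.15,.25))
P=box(A,225,300,170,205,.15,.25)
x=np.polyfit(P[:,1],P[:,0],1);print('rod line x(y)',x,P[:,1].min(),P[:,1].max(), np.polyfit(P[:,1],P[:,2],1))
rep('caddyall',box(A,275,325,205,265,.012,.2)); rep('caddytop',box(A,275,325,205,265,.11,.14))
rep('caddytopS',box(B,295,345,180,250,.11,.14)); rep('caddyallS',box(B,290,350,180,250,.012,.2))
rep('posttopS',box(B,190,232,185,225,.197,.209)); rep('rodS',box(B,255,275,160,205,.15,.25))
P=box(B,255,275,160,205,.15,.25);print(np.polyfit(P[:,1],P[:,0],1),np.polyfit(P[:,1],P[:,2],1),P[:,1].min(),P[:,1].max())
for c,n,q in((t,'top',(180,170,310,270)),(s,'side',(185,155,350,255))):
    im=c['color'][q[1]:q[3],q[0]:q[2],::-1]; cv2.imwrite(f'pics/{n}c.png',cv2.resize(im,None,fx=4.5,fy=4.5,interpolation=cv2.INTER_CUBIC))
E
```

```text
posttop 814 mean [0.6319 0.2458 0.2036] rect [611.4 243.2] [99.  79.5] 8.4 z [0.1975 0.2039 0.207 ]
base 1078 mean [0.5996 0.2273 0.0193] rect [618.4 243.9] [164.7 118.1] 10.2 z [0.0151 0.0193 0.0229]
rod 269 mean [0.5653 0.1477 0.1957] rect [565.4 148.8] [ 11.6 130.5] 10.7 z [0.1888 0.1948 0.2103]
rod line x(y) [-0.1749  0.5911] 0.08500197217817912 0.20358162414461048 [-0.1043  0.2112]
caddyall 930 mean [0.4637 0.0265 0.0429] rect [464.2  25.4] [94.7 84.6] 9.4 z [0.0132 0.0225 0.1322]
caddytop 151 mean [0.4638 0.0263 0.1284] rect [464.8  25.7] [68.9 10.2] 8.9 z [0.1121 0.1301 0.1332]
caddytopS 285 mean [0.4618 0.029  0.1211] rect [461.7  27.3] [69.7 14.1] 11.1 z [0.1106 0.1215 0.1297]
caddyallS 1480 mean [0.4609 0.036  0.0578] rect [463.   26.3] [92.3 88.8] 9.5 z [0.0138 0.0428 0.1288]
posttopS 690 mean [0.6319 0.2528 0.2017] rect [631.9 248.5] [50.8 80.8] 9.6 z [0.1977 0.2019 0.2036]
rodS 204 mean [0.5637 0.1456 0.1943] rect [562.9 153.2] [ 12.2 138.8] 8.7 z [0.1882 0.1927 0.2074]
[-0.1715  0.5887] [-0.0908  0.2075] 0.08494198616643177 0.22272869556845884
```

View pics/topc.png

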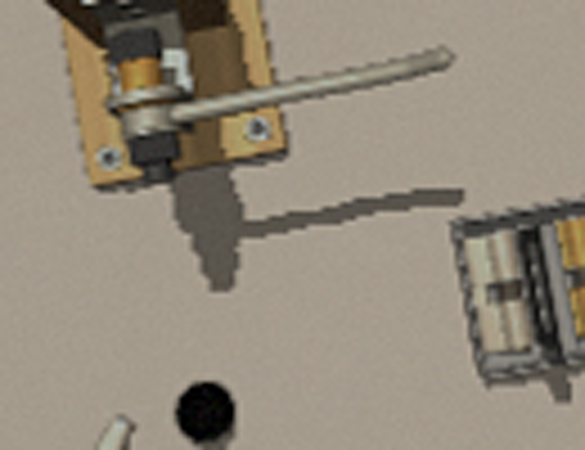

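Top crop: the rod's boss sits in front of the bracket and the hook tip is at about (450,57) in the crop. The caddy's plate runs along stand x, so it is nearly parallel to its hanging pose already. First move goes above the caddy.

```bash
cat >> h.py <<'E'
from scipy.spatial.transform import Rotation as Ro
def go(p,rpy_deg):
    """print shift (tool axes, mm) and turn (rotvec deg) from measured pose to target"""
    o=robot.get_obs(); R=Ro.from_euler('xyz',o['ee_rot']); T=Ro.from_euler('xyz',rpy_deg,degrees=True)
    print('t',o['time'],'tcp',np.round(o['tool_pos'],4),np.round(np.degrees(o['ee_rot']),2))
    print('shift mm',np.round(R.inv().apply(np.array(p)-o['tool_pos'])*1000,1),'turn',np.round((R.inv()*T).as_rotvec(degrees=True),2))
ORG=np.array([.5864,.2385,0]); YAW=9.9
def stand(x,y,z): return ORG+Ro.from_euler('z',YAW,degrees=True).apply([x,y,z])
E
python3 -c "
from h import *
go([.4645,.026,.206],[180,0,9.5])"
python3 -m crank '[[0,[0.0315,-0.0295,0],[0,0,0]],[0,[0.0315,-0.0295,0],[0,0,0]],[0,[0.0315,-0.0295,0],[0,0,0]],[0,[0.0315,-0.0295,0],[0,0,0]],[0,[0.0315,-0.0295,0],[0,0,0]],[0,[0.0315,-0.0295,0],[0,0,0]],[0,[0.0315,-0.0295,0],[0,0,0]],[0,[0.0315,-0.0295,0],[0,0,0]]]'
python3 -m crank '[[0,[0.0315,-0.0295,0],[0,0,0]],[0,[0.0315,-0.0295,0],[0,0,0]],[0,[0.0315,-0.0295,0],[0,0,0]],[0,[0.0315,-0.0295,0],[0,0,0]],[0,[0.0315,-0.0295,0],[0,0,5.5]],[0,[0,0,0],[0,0,5.5]],[0,[0,0,0],[0,0,0]],[0,[0,0,0],[0,0,0]]]'
python3 -c "
from h import *
go([.4645,.026,.206],[180,0,9.5])"
```

```text
t 0.1 tcp [ 0.1915 -0.5151  0.2044] [-1.7989e+02 -1.0000e-02  2.0390e+01]
shift mm [ 444.4 -412.1   -0.7] turn [-0.11 -0.   10.89]
time: 0.9
tool_pos: [0.3458, -0.2048, 0.2051]
ee_rot: [-3.141, 0.0, 0.355]
wrist_force: [0.5, 0.2, 0.1]
width: 0.094
finger_force: 0.0
time: 1.7
tool_pos: [0.4415, -0.0136, 0.2051]
ee_rot: [3.142, 0.001, 0.166]
wrist_force: [-0.2, 0.4, -0.9]
width: 0.0939
finger_force: 0.0
t 1.7 tcp [ 0.4415 -0.0136  0.2051] [1.80e+02 5.00e-02 9.49e+00]
shift mm [ 29.2 -35.3  -1. ] turn [ 0.    0.05 -0.01]
```

```bash
python3 -m crank '[[0,[0.0146,-0.0177,0],[0,0,0]],[0,[0.0146,-0.0177,0],[0,0,0]],[0,[0,0,0.035],[0,0,0]],[0,[0,0,0.035],[0,0,0]],[0,[0,0,0.028],[0,0,0]],[0,[0,0,0],[0,0,0]],[0,[0,0,0],[0,0,0]]]'
python3 -c "
from h import *
go([.4645,.026,.107],[180,0,9.5])
snap('side','s1'); snap('top','t1')
a=cv2.imread('pics/s1.png')[150:270,260:400]; b=cv2.imread('pics/t1.png')[180:290,240:360]
cv2.imwrite('pics/c1.png',cv2.resize(a,None,fx=4,fy=4))"
```

```text
time: 2.4
tool_pos: [0.4648, 0.0254, 0.1078]
ee_rot: [3.142, 0.0, 0.163]
wrist_force: [-0.2, -0.1, -0.0]
width: 0.0939
finger_force: 0.0
t 2.4 tcp [0.4648 0.0254 0.1078] [1.80e+02 2.00e-02 9.33e+00]
shift mm [-0.2 -0.6  0.8] turn [ 0.    0.02 -0.17]
```

View pics/c1.png

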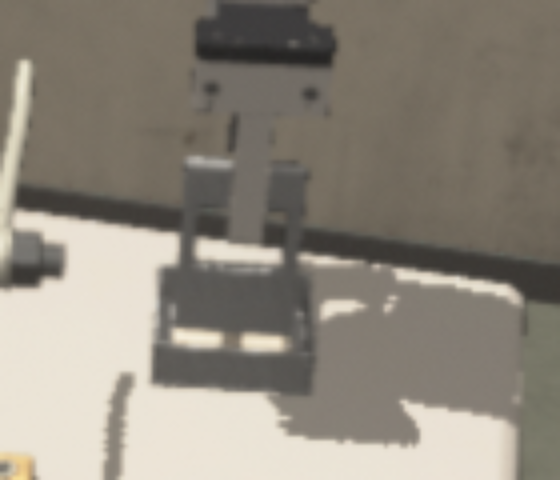

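The finger is centred on the strap (crop x 248, with the strap spanning 185–308). Close and lift.

```bash
python3 -m crank '[[1,[0,0,0],[0,0,0]],[1,[0,0,0],[0,0,0]],[1,[0,0,0],[0,0,0]],[1,[0,0,0],[0,0,0]],[1,[0,0,0],[0,0,0]],[1,[0,0,0],[0,0,0]],[1,[0,0,-0.01],[0,0,0]],[1,[0,0,-0.02],[0,0,0]]]'
python3 -m crank '[[1,[0,0,-0.025],[0,0,0]],[1,[0,0,-0.03],[0,0,0]],[1,[0,0,-0.025],[0,0,0]],[1,[0,0,0],[0,0,0]],[1,[0,0,0],[0,0,0]]]'
python3 -c "
from h import *
go(stand(-.0365,-.205,.215),[180,0,9.9])"
```

```text
time: 3.3
tool_pos: [0.4636, 0.0263, 0.1365]
ee_rot: [-3.141, 0.004, 0.164]
wrist_force: [-0.4, -0.1, -0.9]
width: 0.0334
finger_force: 0.0
time: 3.8
tool_pos: [0.4651, 0.0263, 0.218]
ee_rot: [3.141, -0.001, 0.164]
wrist_force: [0.2, 0.6, -0.0]
width: 0.0002
finger_force: 0.0
t 3.8 tcp [0.4651 0.0263 0.218 ] [ 1.7998e+02 -8.0000e-02  9.3900e+00]
shift mm [119.6  15.7   3.2] turn [ 0.02 -0.08 -0.51]
```

The fingers are slow and had not closed before the lift. Reopen, go back down, and check the grip before lifting.

```bash
python3 -m crank '[[0.4,[0,0,0],[0,0,0]],[0.4,[0,0,0],[0,0,0]],[0.4,[0,0,0],[0,0,0]],[0.4,[0,0,0],[0,0,0]],[0.4,[0,0,0],[0,0,0]],[0.4,[0,0,0],[0,0,0]],[0.4,[0,0,0],[0,0,0]]]'
python3 -c "
from h import *
go([.4646,.026,.107],[180,0,9.5])
s=snap('top','t2'); A=cloud(s)
P=A[205:265,275:325].reshape(-1,3);P=P[(P[:,2]>.012)&(P[:,2]<.1)];print(cv2.minAreaRect(P[:,:2].astype(np.float32)*1000))"
```

```text
time: 4.5
tool_pos: [0.4649, 0.0263, 0.2175]
ee_rot: [3.142, 0.0, 0.164]
wrist_force: [-0.7, -0.1, -0.7]
width: 0.0531
finger_force: 0.0
t 4.5 tcp [0.4649 0.0263 0.2175] [179.99   0.     9.39]
shift mm [ -0.3   0.2 110.5] turn [ 0.01  0.   -0.11]
((498.98712158203125, 54.84027862548828), (16.235027313232422, 37.72242736816406), 9.401301383972168)
```

```bash
python3 -m crank '[[0.4,[0,0,0.04],[0,0,0]],[0.4,[0,0,0.04],[0,0,0]],[0.4,[0,0,0.03],[0,0,0]],[0.7,[0,0,0],[0,0,0]],[1,[0,0,0],[0,0,0]],[1,[0,0,0],[0,0,0]],[1,[0,0,0],[0,0,0]],[1,[0,0,0],[0,0,0]]]'
python3 -m crank '[[1,[0,0,0],[0,0,0]],[1,[0,0,0],[0,0,0]],[1,[0,0,0],[0,0,0]]]'
```

```text
time: 5.35
tool_pos: [0.466, 0.0262, 0.1093]
ee_rot: [3.141, -0.003, 0.164]
wrist_force: [-0.5, -0.2, -0.3]
width: 0.0198
finger_force: 0.0
time: 5.65
tool_pos: [0.4652, 0.026, 0.108]
ee_rot: [3.141, -0.001, 0.164]
wrist_force: [-0.4, -0.7, 2.6]
width: 0.0098
finger_force: 30.0
```

Gripped (9.8 mm opening, 30 N). Lift, then move to the pre-insertion point beyond the hook tip.

```bash
python3 -m crank '[[1,[0,0,-0.01],[0,0,0]],[1,[0,0,-0.03],[0,0,0]],[1,[0,0,-0.035],[0,0,0]],[1,[0,0,-0.033],[0,0,0]],[1,[0.03,0.004,0],[0,0,0]],[1,[0.03,0.004,0],[0,0,0]],[1,[0.03,0.004,0],[0,0,-0.5]],[1,[0.03,0.004,0],[0,0,0]]]'
python3 -m crank '[[1,[0,0,0],[0,0,0]],[1,[0,0,0],[0,0,0]]]'
python3 -c "
from h import *
go(stand(-.0365,-.205,.215),[180,0,9.9])
np.set_printoptions(precision=4,suppress=True)
s=snap('side','s3');B=cloud(s);P=B[150:215,240:285].reshape(-1,3);P=P[(P[:,2]>.17)&(P[:,2]<.25)]
Q=Ro.from_euler('z',-YAW,degrees=True).apply(P-ORG)*1000
Q=Q[abs(Q[:,0]+36.5)<12]
for a in range(-170,-60,10):
  m=(Q[:,1]>a)&(Q[:,1]<a+10)
  if m.sum(): print(a+5,m.sum(),Q[m].max(0),Q[m].mean(0))
a=cv2.imread('pics/s3.png')[60:250,200:340];cv2.imwrite('pics/c3.png',cv2.resize(a,None,fx=3,fy=3,interpolation=cv2.INTER_CUBIC))"
```

```text
time: 6.45
tool_pos: [0.5867, 0.0305, 0.2155]
ee_rot: [-3.141, 0.001, 0.173]
wrist_force: [-1.0, -0.2, -2.1]
width: 0.0099
finger_force: 30.0
time: 6.65
tool_pos: [0.5856, 0.0304, 0.2145]
ee_rot: [-3.141, 0.003, 0.173]
wrist_force: [0.7, 0.2, -2.0]
width: 0.0095
finger_force: 30.0
t 6.65 tcp [0.5856 0.0304 0.2145] [-1.7996e+02  1.6000e-01  9.8900e+00]
shift mm [ 0.1  0.1 -0.5] turn [-0.04  0.16 -0.01]
-145 21 [ -33.1383 -140.2283  208.9281] [ -38.1131 -143.7353  205.1036]
-135 24 [ -33.9607 -130.1195  204.6066] [ -38.1808 -134.621   199.4569]
-125 17 [ -33.1042 -120.1831  197.7639] [ -37.8624 -124.1692  194.8317]
-115 15 [ -34.2162 -110.2983  196.1042] [ -39.1959 -114.009   193.2362]
-105 14 [ -32.9913 -100.163   195.3854] [ -37.6375 -105.3945  191.5921]
-95 10 [-34.3743 -91.2195 194.0086] [-39.2609 -94.4905 191.8242]
-85 13 [-33.7837 -80.218  193.8344] [-38.1189 -84.3143 192.9083]
-75 13 [-34.2633 -70.0086 194.2139] [-39.2915 -74.4096 192.152 ]
-65 15 [-33.1322 -60.4612 195.4135] [-37.6109 -64.5734 192.6483]
```

View pics/c3.png

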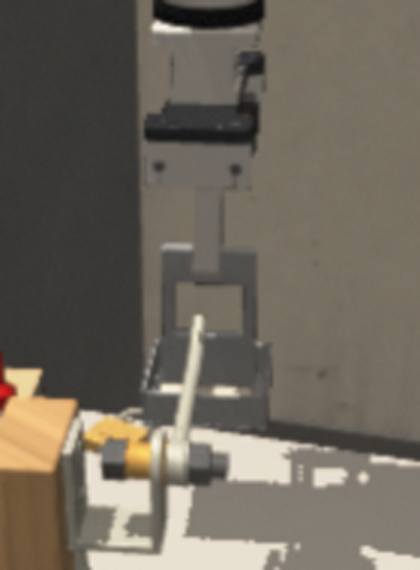

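The arm sits slightly up (tip top about 210 mm, seat about 193 mm), with the hook tip at crop (198,320), seen against the hand-hole's lower half. I'll raise 10 mm and pass over the tip along the arm.

```bash
python3 -m crank '[[1,[0,0,-0.010],[0,0,0]],[1,[0,-0.02,0],[0,0,0]],[1,[0,-0.02,0],[0,0,0]],[1,[0,-0.02,0],[0,0,0]],[1,[0,-0.02,0],[0,0,0]],[1,[0,-0.02,0],[0,0,0]],[1,[0,0,0],[0,0,0]],[1,[0,0,0],[0,0,0]]]'
python3 -c "
from h import *
go(stand(-.0365,-.105,.2),[180,0,9.9])
s=snap('side','s4')
a=cv2.imread('pics/s4.png')[90:250,180:320];cv2.imwrite('pics/c4.png',cv2.resize(a,None,fx=3.5,fy=3.5,interpolation=cv2.INTER_CUBIC))"
```

```text
time: 7.5
tool_pos: [0.5684, 0.1286, 0.2267]
ee_rot: [3.141, -0.002, 0.173]
wrist_force: [-0.2, -0.4, -1.7]
width: 0.0095
finger_force: 30.0
t 7.5 tcp [0.5684 0.1286 0.2267] [ 1.7994e+02 -9.0000e-02  9.9200e+00]
shift mm [ 0.1 -0.2 26.7] turn [ 0.06 -0.09  0.02]
```

View pics/c4.png

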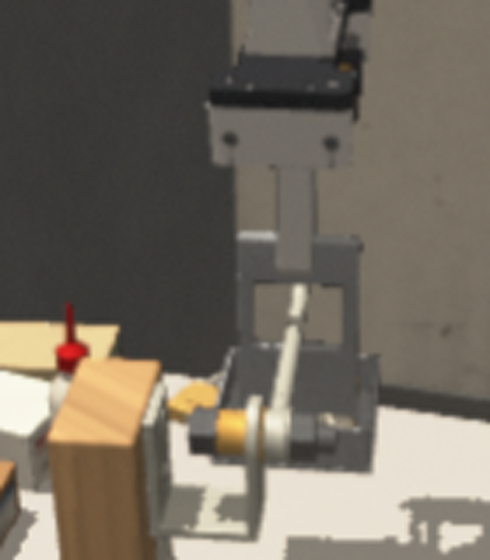

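The rod now runs through the hand-hole (tip at crop (300,290), under the strap). Lower onto the seat.

```bash
python3 -m crank '[[1,[0,0,0.008],[0,0,0]],[1,[0,0,0.006],[0,0,0]],[1,[0,0,0.005],[0,0,0]],[1,[0,0,0.004],[0,0,0]],[1,[0,0,0.003],[0,0,0]],[1,[0,0,0],[0,0,0]]]'
python3 -m crank '[[1,[0,0,0.003],[0,0,0]],[1,[0,0,0.003],[0,0,0]],[1,[0,0,0],[0,0,0]]]'
```

```text
time: 8.15
tool_pos: [0.5685, 0.1287, 0.1988]
ee_rot: [3.142, 0.001, 0.172]
wrist_force: [0.1, -0.7, -1.6]
width: 0.0097
finger_force: 30.0
time: 8.45
tool_pos: [0.5687, 0.1288, 0.1931]
ee_rot: [3.141, 0.0, 0.173]
wrist_force: [0.7, -0.9, -1.8]
width: 0.0093
finger_force: 30.0
```

```bash
python3 -m crank '[[1,[0,0,0.003],[0,0,0]],[1,[0,0,0.003],[0,0,0]],[1,[0,0,0],[0,0,0]]]'
python3 -c "
from h import *
np.set_printoptions(precision=1,suppress=True)
print([robot.get_obs()['wrist_force'] for _ in range(3)])
for n,(v0,v1,u0,u1) in dict(side=(150,225,240,285),top=(170,205,222,290)).items():
  s=snap(n,n[0]+'5');B=cloud(s);P=B[v0:v1,u0:u1].reshape(-1,3);P=P[(P[:,2]>.14)&(P[:,2]<.25)]
  Q=Ro.from_euler('z',-YAW,degrees=True).apply(P-ORG)*1000
  Q=Q[abs(Q[:,0]+36.5)<10]
  for a in range(-160,-40,10):
    m=(Q[:,1]>a)&(Q[:,1]<a+10)
    if m.sum(): print(a+5,m.sum(),Q[m].max(0),Q[m].mean(0))
"
```

```text
time: 8.75
tool_pos: [0.5686, 0.1289, 0.1868]
ee_rot: [-3.141, 0.001, 0.173]
wrist_force: [0.6, 0.5, -1.3]
width: 0.0096
finger_force: 30.0
[array([ 0.6,  0.5, -1.3]), array([ 0.6,  0.5, -1.3]), array([ 0.6,  0.5, -1.3])]
-105 12 [ -27.7 -100.3  185.4] [ -37.1 -101.2  179.4]
-95 37 [-28.  -90.  225.9] [-37.7 -95.2 187.6]
-85 227 [-29.1 -83.4 249.7] [-37.2 -87.  221.1]
-75 13 [-34.5 -70.3 184.3] [-39.5 -75.2 181.6]
-65 11 [-33.7 -60.3 184.8] [-38.3 -64.8 183.4]
-55 12 [-34.2 -50.6 185.5] [-38.7 -55.4 183.8]
-45 13 [-33.8 -40.7 186.5] [-38.2 -44.7 184.9]
```

The arm has been pushed down with the caddy, so the strap is on the seat. Release with a small opening, then rise.

```bash
python3 -m crank '[[0.72,[0,0,0],[0,0,0]],[0.72,[0,0,0],[0,0,0]],[0.72,[0,0,0],[0,0,0]],[0.72,[0,0,0],[0,0,0]],[0.72,[0,0,0],[0,0,0]]]'
python3 -m crank '[[0.72,[0,0,-0.02],[0,0,0]],[0.7,[0,0,-0.03],[0,0,0]],[0.6,[0,0,-0.04],[0,0,0]],[0.5,[0,0,-0.04],[0,0,0]],[0.4,[0,0,0],[0,0,0]],[0.4,[0,0,0],[0,0,0]]]'
python3 -c "
from h import *
snap('side','s6');snap('top','t6')
a=cv2.imread('pics/s6.png')[110:270,170:330];cv2.imwrite('pics/c6.png',cv2.resize(a,None,fx=3.5,fy=3.5,interpolation=cv2.INTER_CUBIC))"
```

```text
time: 9.35
tool_pos: [0.5688, 0.1288, 0.1876]
ee_rot: [3.142, -0.0, 0.173]
wrist_force: [-0.3, -0.5, -0.7]
width: 0.0266
finger_force: 0.0
time: 9.95
tool_pos: [0.5692, 0.1289, 0.3188]
ee_rot: [3.141, -0.003, 0.173]
wrist_force: [0.4, 0.6, -1.0]
width: 0.0554
finger_force: 0.0
```

View pics/c6.png

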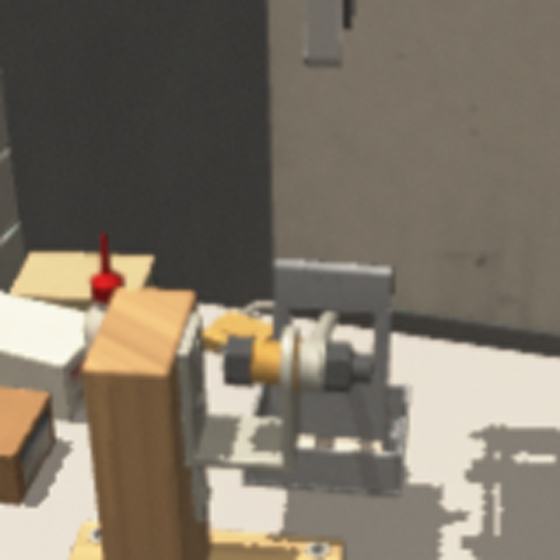

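The caddy hangs on the sagged arm; the hex head is visible at crop (240,358). Check the head position and sag angle, and compute the tilted approach.

```bash
python3 -c "
from h import *
np.set_printoptions(precision=1,suppress=True)
S=lambda P:Ro.from_euler('z',-YAW,degrees=True).apply(P-ORG)*1000
t=load('t6');A=cloud(t);Q=S(A[165:215,185:290].reshape(-1,3))
r=Q[(abs(Q[:,0]+36.5)<6)&(Q[:,2]>120)&(Q[:,2]<215)&(Q[:,1]<-20)&(Q[:,1]>-150)]
for a in range(-150,-20,10):
  m=(r[:,1]>=a)&(r[:,1]<a+10)
  if m.any(): print(a+5,m.sum(),np.median(r[m],0))
s=load('s6');D=cloud(s)
for P,c in((A[150:215,185:250],t['color'][150:215,185:250]),(D[195:230,225:290],s['color'][195:230,225:290])):
  Q=S(P.reshape(-1,3));k=c.reshape(-1,3).max(1)<75
  m=k&(abs(Q[:,0])<25)&(abs(Q[:,1])<25)&(abs(Q[:,2]-185)<25)
  print('head',m.sum(),Q[m].min(0),Q[m].max(0),np.median(Q[m],0))
q=17.2;zt=np.array([0,np.sin(np.radians(q)),-np.cos(np.radians(q))])
p=np.array([0,0,.185])-.08*zt
go(stand(*p),[180+q,0,YAW])
go(stand(*(np.array([0,0,.36])-0*zt)),[180,0,YAW])
"
```

```text
-145 13 [ -36.7 -143.4  155.7]
-135 14 [ -37.5 -134.6  153.6]
-125 14 [ -36.9 -126.2  151.5]
-115 14 [ -38.  -115.7  153.4]
-105 13 [ -39.2 -104.8  186.4]
-95 14 [-38.9 -93.9 160.1]
-85 13 [-37.8 -84.7 161.8]
-75 15 [-38.5 -75.  165.8]
-35 5 [-38.9 -33.7 179.3]Traceback (most recent call last):
  File "<string>", line 14, in <module>
    print('head',m.sum(),Q[m].min(0),Q[m].max(0),np.median(Q[m],0))
                         ~~~~~~~~^^^
    return umr_minimum(a, axis, None, out, keepdims, initial, where)
ValueError: zero-size array to reduction operation minimum which has no identity
```

```bash
python3 -c "
from h import *
np.set_printoptions(precision=1,suppress=True)
S=lambda P:Ro.from_euler('z',-YAW,degrees=True).apply(P-ORG)*1000
print(S(pts(load('s6'),[(235,212),(238,212),(241,212),(238,208),(238,205)])))
q=17.2;zt=np.array([0,np.sin(np.radians(q)),-np.cos(np.radians(q))])
p=np.array([0,0,.185])-.08*zt
go(stand(*p),[180+q,0,YAW])
"
```

```text
[[   3.1   10.   191.8]
 [  -2.3    9.7  192. ]
 [  -7.8    9.7  192.4]
 [  -1.4    2.7  195.9]
 [  49.1 -281.7   14.3]]
t 10.05 tcp [0.6 0.1 0.3] [-180.     0.2    9.9]
shift mm [ 36.9 -81.3  54.1] turn [17.2  0.2 -0. ]
```

```bash
python3 -m crank '[[0.4,[0.0185,-0.04,0],[0,0,0]],[0.4,[0.0185,-0.04,0],[0,0,0]],[0.4,[0,0,0],[6,0,0]],[0.4,[0,0,0],[6,0,0]],[0.4,[0,0,0],[5.2,0,0]],[0.4,[0,0,0],[0,0,0]],[0.4,[0,0,0],[0,0,0]]]'
cat > b.py <<'E'
from h import *
import sys
q=float(sys.argv[1]);d=float(sys.argv[2])/1000
zt=np.array([0,np.sin(np.radians(q)),-np.cos(np.radians(q))])
go(stand(*(np.array([0,0,.185])+d*zt)),[180+q,0,YAW])
E
python3 b.py 17.2 -80; python3 b.py 17.2 19
```

```text
time: 10.75
tool_pos: [0.5911, 0.2134, 0.3155]
ee_rot: [-2.843, 0.004, 0.171]
wrist_force: [0.4, -0.7, -0.6]
width: 0.0565
finger_force: 0.0
t 10.75 tcp [0.5911 0.2134 0.3155] [-162.87    0.2     9.82]
shift mm [-0.2 14.1 52.2] turn [ 0.07  0.17 -0.13]
t 10.75 tcp [0.5911 0.2134 0.3155] [-162.87    0.2     9.82]
shift mm [1.000e-01 1.400e+01 1.512e+02] turn [ 0.07  0.17 -0.13]
```

```bash
python3 -m crank '[[0.4,[0,0.014,0.03],[0,0,0]],[0.4,[0,0,0.04],[0,0,0]],[0.4,[0,0,0.04],[0,0,0]],[0.4,[0,0,0],[0,0,0]],[0.4,[0,0,0],[0,0,0]]]'
python3 b.py 17.2 19
python3 -c "
from h import *
snap('side','s7');snap('top','t7')
a=cv2.imread('pics/s7.png')[110:250,180:320];b=cv2.imread('pics/t7.png')[130:230,170:270]
cv2.imwrite('pics/c7.png',np.hstack([cv2.resize(a,(400,400),interpolation=cv2.INTER_CUBIC),cv2.resize(b,(400,400),interpolation=cv2.INTER_CUBIC)]))"
```

```text
time: 11.25
tool_pos: [0.5875, 0.2337, 0.2082]
ee_rot: [-2.842, 0.001, 0.174]
wrist_force: [0.9, 0.2, 0.2]
width: 0.0564
finger_force: 0.0
t 11.25 tcp [0.5875 0.2337 0.2082] [-1.6284e+02  7.0000e-02  1.0000e+01]
shift mm [-0.2  2.1 42.6] turn [0.04 0.1  0.07]
```

View pics/c7.png

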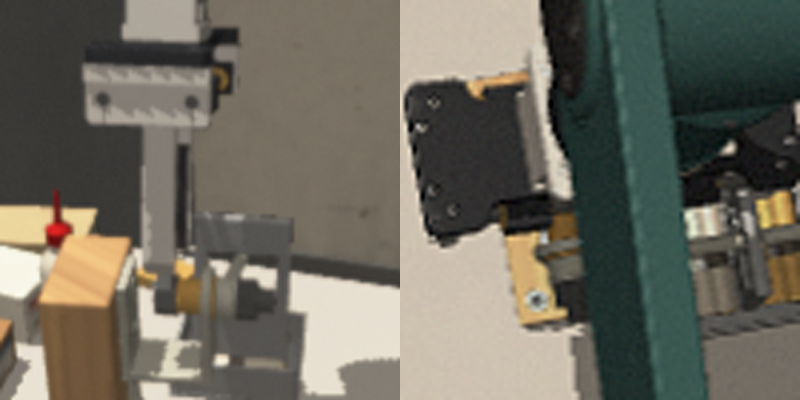

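The finger (left half, x≈160) lines up with the hex head (x≈166) once the viewing parallax is allowed for. Descend the rest and close.

```bash
python3 -m crank '[[0.4,[0,0.002,0.015],[0,0,0]],[0.4,[0,0,0.015],[0,0,0]],[0.4,[0,0,0.013],[0,0,0]],[0.6,[0,0,0],[0,0,0]],[0.8,[0,0,0],[0,0,0]],[1,[0,0,0],[0,0,0]],[1,[0,0,0],[0,0,0]],[1,[0,0,0],[0,0,0]]]'
python3 b.py 17.2 19
python3 -m crank '[[1,[0,0,0],[0,0,0]],[1,[0,0,0],[0,0,0]],[1,[0,0,0],[0,0,0]],[1,[0,0,0],[0,0,0]]]'
python3 b.py 17.2 19;python3 b.py 0 19
```

```text
time: 12.15
tool_pos: [0.5868, 0.2433, 0.1673]
ee_rot: [-2.842, -0.001, 0.172]
wrist_force: [1.1, -0.4, 1.2]
width: 0.0234
finger_force: 30.0
t 12.15 tcp [0.5868 0.2433 0.1673] [-1.6283e+02 -8.0000e-02  9.8700e+00]
shift mm [-1.2 -0.8  0.7] turn [ 0.03 -0.09 -0.  ]
time: 12.55
tool_pos: [0.5868, 0.2433, 0.1673]
ee_rot: [-2.842, -0.002, 0.172]
wrist_force: [1.2, -1.7, 3.4]
width: 0.0237
finger_force: 30.0
t 12.55 tcp [0.5868 0.2433 0.1673] [-1.6282e+02 -9.0000e-02  9.8700e+00]
shift mm [-1.2 -0.8  0.7] turn [ 0.02 -0.09 -0.  ]
t 12.55 tcp [0.5868 0.2433 0.1673] [-1.6282e+02 -9.0000e-02  9.8700e+00]
shift mm [-1.2  4.8 -0.1] turn [-17.18  -0.09  -0.02]
```

Gripped at 23.6 mm. Turn the head back slowly about its own centre.

```bash
for k in 1 2; do python3 -m crank '[[1,[0,0.00035,0],[-1.075,0,0]],[1,[0,0.00035,0],[-1.075,0,0]],[1,[0,0.00035,0],[-1.075,0,0]],[1,[0,0.00035,0],[-1.075,0,0]],[1,[0,0.00035,0],[-1.075,0,0]],[1,[0,0.00035,0],[-1.075,0,0]],[1,[0,0.00035,0],[-1.075,0,0]],[1,[0,0.00035,0],[-1.075,0,0]]]'; done
python3 -m crank '[[1,[0,0,0],[0,0,0]],[1,[0,0,0],[0,0,0]],[1,[0,0,0],[0,0,0]],[1,[0,0,0],[0,0,0]]]'
cat > q.py <<'E'
from h import *
np.set_printoptions(precision=1,suppress=True)
import sys
python=None
s=snap('side',sys.argv[1]);D=cloud(s);Q=Ro.from_euler('z',-YAW,degrees=True).apply(D[150:230,230:300].reshape(-1,3)-ORG)*1000
r=Q[(abs(Q[:,0]+38)<7)&(Q[:,2]>120)&(Q[:,2]<215)&(Q[:,1]<-25)&(Q[:,1]>-160)]
for a in range(-160,-20,10):
  m=(r[:,1]>=a)&(r[:,1]<a+10)
  if m.any(): print(a+5,m.sum(),np.median(r[m],0),r[m,2].max())
m=(r[:,1]>-82)&(r[:,1]<-30);print('slope rad',-np.polyfit(r[m,1],r[m,2],1)[0] if m.sum()>5 else None)
a=cv2.imread(f'pics/{sys.argv[1]}.png')[100:260,180:340];cv2.imwrite('pics/c_%s.png'%sys.argv[1],cv2.resize(a,None,fx=3.5,fy=3.5,interpolation=cv2.INTER_CUBIC))
E
python3 b.py 0 19; python3 q.py s8
```

```text
time: 13.35
tool_pos: [0.5872, 0.2406, 0.1666]
ee_rot: [-2.994, -0.002, 0.172]
wrist_force: [0.3, -3.4, 4.9]
width: 0.0236
finger_force: 30.0
time: 14.15
tool_pos: [0.5877, 0.2378, 0.1664]
ee_rot: [3.139, -0.002, 0.173]
wrist_force: [0.9, -1.9, 4.9]
width: 0.0238
finger_force: 30.0
time: 14.55
tool_pos: [0.5877, 0.2378, 0.1665]
ee_rot: [3.139, -0.002, 0.173]
wrist_force: [0.6, -1.6, 5.2]
width: 0.0237
finger_force: 30.0
t 14.55 tcp [0.5877 0.2378 0.1665] [ 1.7988e+02 -1.0000e-01  9.8900e+00]
shift mm [-1.2 -0.9  0.5] turn [ 0.12 -0.1  -0.01]
-145 10 [ -37.6 -145.   197.3] 199.41479777610832
-105 50 [ -39.7 -101.1  197. ] 214.84546326621725
-95 86 [-38.1 -98.9 194. ] 213.9962082285568
-85 10 [-38.6 -85.  187. ] 188.7894801175488
-75 13 [-38.9 -73.1 188.4] 190.2809604440238
-65 11 [-37.6 -64.9 188.4] 189.1559447155378
-55 16 [-39.6 -55.4 188.1] 189.8935787993589
-45 14 [-37.8 -45.7 188. ] 189.48988232552645
-35 17 [-38.4 -34.7 188.2] 190.2438261063442
-25 6 [-39.9 -27.  188.7] 191.08596570117595
slope rad -0.006484922094678098
```

View pics/c_s8.png

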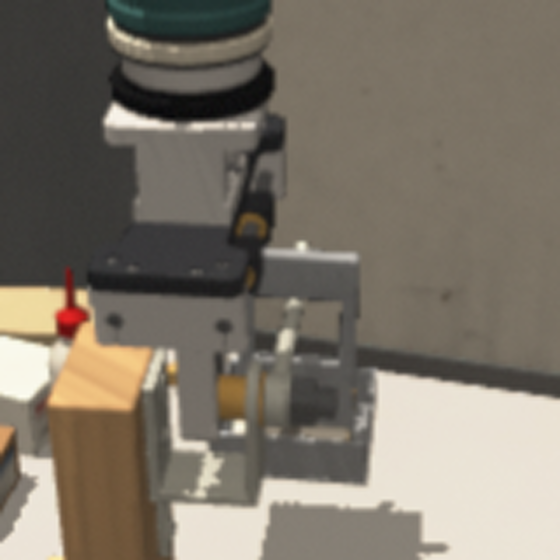

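The arm is level with the caddy hanging on it, and the gripper is astride the head, clear of both. Let it settle, recheck for creep, and hand in.

```bash
python3 -m crank '[[1,[0,0,0],[0,0,0]],[1,[0,0,0],[0,0,0]],[1,[0,0,0],[0,0,0]],[1,[0,0,0],[0,0,0]],[1,[0,0,0],[0,0,0]],[1,[0,0,0],[0,0,0]],[1,[0,0,0],[0,0,0]],[1,[0,0,0],[0,0,0]]]'
python3 -m crank '[[1,[0,0,0],[0,0,0]],[1,[0,0,0],[0,0,0]],[1,[0,0,0],[0,0,0]],[1,[0,0,0],[0,0,0]],[1,[0,0,0],[0,0,0]],[1,[0,0,0],[0,0,0]],[1,[0,0,0],[0,0,0]],[1,[0,0,0],[0,0,0]]]'
python3 q.py s9 | tail -7
python3 -c "
from h import *
a,b=load('s8'),load('s9');print(np.abs(a['color'].astype(int)-b['color']).max(2)[150:260,230:300].mean())"
```

```text
time: 15.4
tool_pos: [0.5877, 0.2378, 0.1664]
ee_rot: [3.139, -0.002, 0.173]
wrist_force: [0.2, -2.3, 5.8]
width: 0.0235
finger_force: 30.0
time: 16.2
tool_pos: [0.5877, 0.2378, 0.1665]
ee_rot: [3.139, -0.002, 0.173]
wrist_force: [0.5, -1.8, 5.6]
width: 0.0238
finger_force: 30.0
-75 14 [-40.1 -75.2 188.3] 189.50886681365313
-65 13 [-37.5 -64.3 188.5] 189.49577194532526
-55 18 [-38.8 -54.7 187.6] 189.79597479488132
-45 11 [-38.1 -45.5 188.4] 189.3399035546627
-35 17 [-39.4 -35.4 188.5] 190.25014831872286
-25 6 [-36.9 -28.7 188.3] 188.87573928747844
slope rad -0.0037853693528051347
1.0554545454545454
```

Still and level.

```bash
python3 -c "
from bench import robot
print(robot.close_job())"
```

```text
the job is handed in; nothing more can be done
None
```

The job is handed in at about 16 s of the 48 s allowed, though no verdict came back: the caddy hangs on the hook, the arm measures level to within about 0.01 rad with no visible creep, and the fingers hold the bolt head at 30 N, clear of the hook arm and caddy as far as the pictures show.

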